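# Select the test force on a hardness tester's H-gate

### The arm

A 6-joint arm with a two-finger parallel gripper is mounted at the origin on the work surface. World frame = base frame: x ahead of the robot, y to its left, z up, the work surface at z = 0. Lengths are in m, angles in rad, forces in N, time in s.
With the tool pointing down it reaches from about 0.4 to 0.925 m from the base axis. Payload 12.5 kg.
Tool frame: the origin (TCP) lies at the very end of the fingers, on their centre line; the grasp point (between the pads) lies 19 mm behind it; z points along the fingers, y is the line along which they close (so a half turn about z gives the same grasp; the last joint's range is limited). The gripper opens to 95 mm and grips with 3 to 60 N. Pads are 20 mm wide; open, the fingers measure 119 mm over their backs; the gripper's body (75 mm by 180 mm) begins 59 mm behind the grasp point.
Start: joints at [-1.259, 0.491, 1.559, -0, 1.092, -0.106], TCP at [0.254, -0.571, 0.215] pointing down, gripper open.
Joint ranges: [-3.1, 3.1], [-0.84, 2.19], [0.05, 2.79], [-1.13, 4.28], [0.06, 2.93], [-2.69, 2.69]. Speed limits (rad/s): [2.22, 2.22, 2.79, 3.14, 3.14, 3.14].

### API

Orientations are given as a unit quaternion [x, y, z, w].
In Python, from plant import * gives the robot as it stands.
- The arm moves only by the tool carry_out, never from a script. Its argument "deltas" is a list of rows, each a list of 4 numbers: the shift along the tool's x, y, z in units of 0.5 m (1.0 is 0.5 m), then the turn about the tool's z in units of 90 degrees (1.0 is 90 degrees). A call has 1 to 20 rows; each row is the pose to reach, as a shift and turn from the pose commanded when the call began, along the tool's axes at that moment; what a row does not reach only later rows make up. A row lasts 1/12 s, in which the tool goes at most 41.7 mm and 7.16 degrees, less where a joint would pass 70% of its speed; a pose out of reach is approached as far as the arm can. A call with a number of a shift or a turn outside -1 to 1 is refused whole. A call with a gripper value outside its range is refused whole. "fingers" is the gripper's target within -1 to 1 (shut at 1, half-way at 0, fully open at -1), set as the call begins (left out, the last holds). The fingers move at their own pace and stop on an object; the grip force is fixed at half the most. Time passes only in rows, so rows that repeat a pose let the fingers close. It gives the time, the measured TCP pose, the force, the opening and the grip force at its end, in the units of the state.
- sense(): the state, without advancing time (a new reading comes with each control period).
- read_camera(name): name is "scene" or "side" or "wrist"; returns a dict with "color" (420x560x3 uint8, red, green, blue), "depth" (420x560 float32, m along the optical axis (not along the pixel's ray), 0 where there is no reading), "fov_y" (degrees; the focal length in pixels is half the picture's height over the tangent of half this angle, whatever the lens; pixels are square), "cx", "cy" (the principal point, pixels), "dist_coeffs" ([k1, k2, p1, p2, k3] as OpenCV has them; the pictures are not rectified), "xyz" and "attitude" of the camera in the world. Camera axes: x right, y down, z forward; pixel columns grow to the right and rows downward; lengths in m; the calibration is good to about 2 mm. A picture is of the moment at which its call begins.
- job_done(): hands the job in; it is judged then, once.
The state is a dict: "clock": time; "q": joint angles; "qvel": joint speeds; "effort": joint torques, N m; "tcp_pos": TCP position; "tool_rot": TCP orientation; "ft_force": force on the tool from outside, world axes, zero at the start; "ft_torque": the same for the moment, N m; "opening": finger opening in m; "grip_force": force on a finger pad.
Only numpy, scipy, OpenCV 4.12 (cv2) and the standard library are available. Lean on these libraries where they do the work, as an engineer would, in place of code of your own. Each camera call takes 0.05 s, during which the arm holds its last target. There are 200 camera calls.

### The job

Push the lever of the test-force selector out of its middle park slot, along the gate's cross passage and fully home into the slot whose marker plate bears three studs, without putting it into any other marked slot on the way. Only push the knob with the fingers: do not grip it, and leave the things standing around the selector where they are.

Things in the scene. Friction and masses are not known exactly. Their poses are not given: they have to be found in the camera images.
- selector: Fixed selector housing: dark box with an aluminium top plate, 230 (x) x 170 (y) x 125 mm high; origin at the centre of its underside on the table; its x points away from the robot (turned by its yaw), y left, z up. A gate of 16 mm wide slots is cut through the 10 mm top plate; the 11 mm lever stem runs in it and its walls stop the stem.
- gate (a point): Gate's centre on the top plate, 125 mm above the table, axes as the selector's. From it, in mm: a cross passage along y at x = 0, from y = -36 to +36; at its ends, columns along x at y = +28 (left) and -28 (right), each with a far slot to x = +32 and a near slot to x = -32; a park slot at y = 0 to x = -32 only. Opposite the park slot the passage has a plain wall.
- knob (a point): Centre of the lever's black square knob, 36 x 36 mm, 44 mm tall, on a steel stem; 187 mm above the table when upright. In the selector's frame it lies near x = -42, y = 0 mm at the park slot's end, x = 0 (+/-5) in the cross passage, y = +/-49 at the passage's ends, x = +/-41, y = +/-46 home in a marked slot. No spring: it stays where it is left. It takes about 2 to 6 N to push.
- shift (a joint): Lean of the lever along the selector's x, rad: 0 in the cross passage, + away from the robot, about +0.25 home in a far slot, -0.25 home in a near slot or in park. It starts in the park slot. The lever leans about a pivot on the selector's axis, 20 mm above the table; the knob's centre is 167 mm from that pivot.
- cross (a joint): Lean of the lever along the selector's y, rad: 0 at the park slot, + to the left (+y), 0.25 to 0.31 in the left column and as much to the minus side in the right column.
- mark1: Black marker plate, 40 x 42 x 3 mm, with 1 raised pale stud (11 mm across), fixed on the selector's top plate; origin at the centre of its underside, axes as the selector's. It marks the slot it lies beyond: the plates lie at x = +/-87, y = +/-45 mm in the selector's frame, far left, far right, near left and near right, and which plate lies where changes.
- mark2: Black marker plate, 40 x 42 x 3 mm, with 2 raised pale studs (11 mm across), fixed on the selector's top plate; origin at the centre of its underside, axes as the selector's. It marks the slot it lies beyond: the plates lie at x = +/-87, y = +/-45 mm in the selector's frame, far left, far right, near left and near right, and which plate lies where changes.
- mark3: Black marker plate, 40 x 42 x 3 mm, with 3 raised pale studs (11 mm across), fixed on the selector's top plate; origin at the centre of its underside, axes as the selector's. It marks the slot it lies beyond: the plates lie at x = +/-87, y = +/-45 mm in the selector's frame, far left, far right, near left and near right, and which plate lies where changes.
- mark4: Black marker plate, 40 x 42 x 3 mm, with 4 raised pale studs (11 mm across), fixed on the selector's top plate; origin at the centre of its underside, axes as the selector's. It marks the slot it lies beyond: the plates lie at x = +/-87, y = +/-45 mm in the selector's frame, far left, far right, near left and near right, and which plate lies where changes.
- test_block: Loose bystander: flat steel block 60 x 60 x 16 mm, on the table beside the selector, to be left alone; origin at the centre of its underside.
- specimen: Loose bystander: grey round specimen, 32 mm across, 24 mm high, on the table beside the selector, to be left alone; origin at the centre of its underside.
- indenter: Loose bystander: brass stepped indenter, 26 mm across, 50 mm high, on the table beside the selector, to be left alone; origin at the centre of its underside.
- cleaner: Loose bystander: small white bottle, 40 mm across, 85 mm high, on the table beside the selector, to be left alone; origin at the centre of its underside.
- face_near: The knob's flat -x side, seen in the selector's frame with the lever upright, part of the knob; origin 14 mm -x of the knob's centre, 4 mm inside the surface.
- face_far: The knob's flat +x side, seen in the selector's frame with the lever upright, part of the knob; origin 14 mm +x of the knob's centre, 4 mm inside the surface.
- face_left: The knob's flat +y side, seen in the selector's frame with the lever upright, part of the knob; origin 14 mm +y of the knob's centre, 4 mm inside the surface.
- face_right: The knob's flat -y side, seen in the selector's frame with the lever upright, part of the knob; origin 14 mm -y of the knob's centre, 4 mm inside the surface.

How it is judged:
By the outcome, as a careful person would: the job done as asked, in the order asked, and still so for the second after the job is handed in, with the robot touching nothing.
It also fails if it takes over 45 s, if anything falls off the work surface, if the arm or the gripper's body presses on something with over 40 N, if the wrist force passes 120 N, or if a joint passes its speed limit or range.

## Working session

There is one attempt and no reset: what is moved stays moved. The work goes in short steps, Python scripts to look and compute and a tool call to move; the robot and the scene stay as the last step left them, time stands still between calls to the robot, and variables do not carry over. Pictures are saved under pics/ and viewed, at most 10 in all, crops included, and the job is handed in when it is done.

Besides the shell and the picture viewer there is one more tool, called after "Call:" in YAML: its name, and indented under it one key for each argument. carry_out: Moves the arm, as the interface text tells. Shifts and turns lie within -1 to 1; 1 stands for 0.5 m of shift or 90 degrees of turn. Its arguments: {"type":"object","properties":{"deltas":{"type":"array"},"fingers":{"type":"number"}},"required":["deltas"]}

```bash
mkdir -p pics
cat > h.py <<'E'
from plant import *
import numpy as np, cv2
from scipy.spatial.transform import Rotation as R
def K(c):
    f=c["color"].shape[0]/2/np.tan(np.radians(c["fov_y"])/2)
    return np.array([[f,0,c["cx"]],[0,f,c["cy"]],[0,0,1]])
def ray(c,px):
    p=cv2.undistortPoints(np.array(px,float).reshape(-1,1,2),K(c),np.array(c["dist_coeffs"])).reshape(-1,2)
    return np.c_[p,np.ones(len(p))]
def at_z(c,px,z):
    d=R.from_quat(c["attitude"]).apply(ray(c,px)); o=np.array(c["xyz"])
    return o+d*((z-o[2])/d[:,2])[:,None]
def at_d(c,px):
    r=ray(c,px); dep=np.array([c["depth"][int(v),int(u)] for u,v in px])
    return R.from_quat(c["attitude"]).apply(r*dep[:,None])+np.array(c["xyz"])
def proj(c,P):
    rc=R.from_quat(c["attitude"]).inv(); 
    return cv2.projectPoints(rc.apply(np.array(P)-np.array(c["xyz"])),np.zeros(3),np.zeros(3),K(c),np.array(c["dist_coeffs"]))[0].reshape(-1,2)
E
python3 - <<'E'
from h import *
import pickle
for n in("scene","side"):
    c=read_camera(n); pickle.dump(c,open(n+".pkl","wb")); cv2.imwrite(f"pics/{n}.png",c["color"][:,:,::-1])
    print(n,c["xyz"],c["attitude"],c["fov_y"])
s=sense();print(s["tcp_pos"],s["tool_rot"],s["clock"],s["opening"])
E
```

```text
scene [0.9479883  0.51813152 0.70829848] [ 0.30466061  0.86171616 -0.38123602 -0.13887502] 53.34260528910899
side [ 0.18237131 -0.43708996  0.58324043] [ 0.83753895 -0.31129778  0.1487408  -0.42367249] 55.233126168795664
[ 0.25353421 -0.57103578  0.21413164] [ 9.78257122e-01  2.07395195e-01 -6.88635787e-05 -4.82401312e-04] 0.1 0.09505909279807631
```

View pics/scene.png

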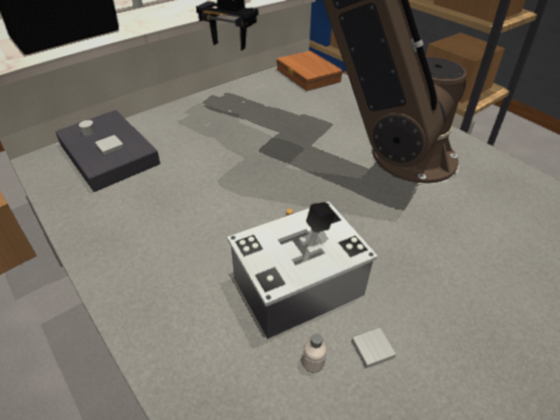

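View pics/side.png

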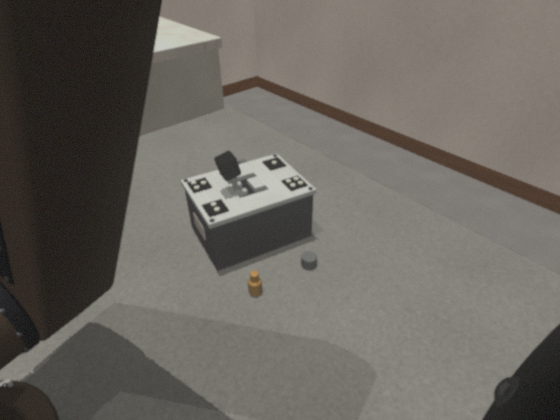

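Run:
```python
from h import *
import pickle
a=cv2.imread("pics/scene.png")[195:335,220:390]; b=cv2.imread("pics/side.png")[145:235,175:325]
a=cv2.resize(a,None,fx=4,fy=4,interpolation=cv2.INTER_CUBIC);b=cv2.resize(b,None,fx=5,fy=5,interpolation=cv2.INTER_CUBIC)
cv2.imwrite("pics/a.png",a);cv2.imwrite("pics/b.png",b)
```

```text
(no output)
```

View pics/a.png

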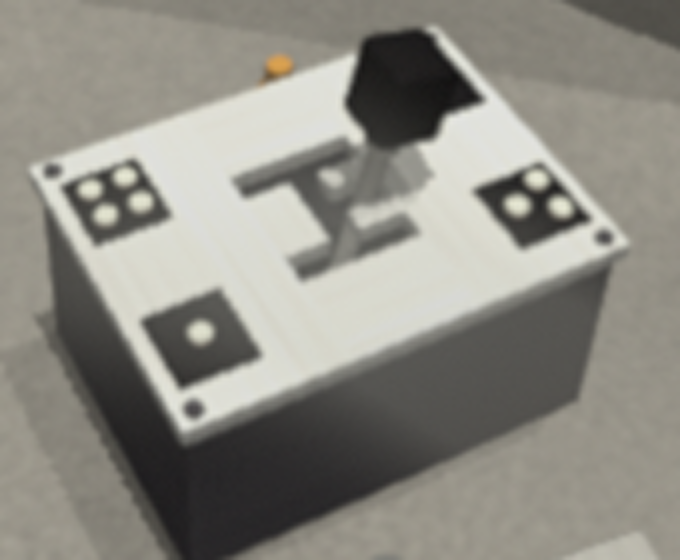

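View pics/b.png

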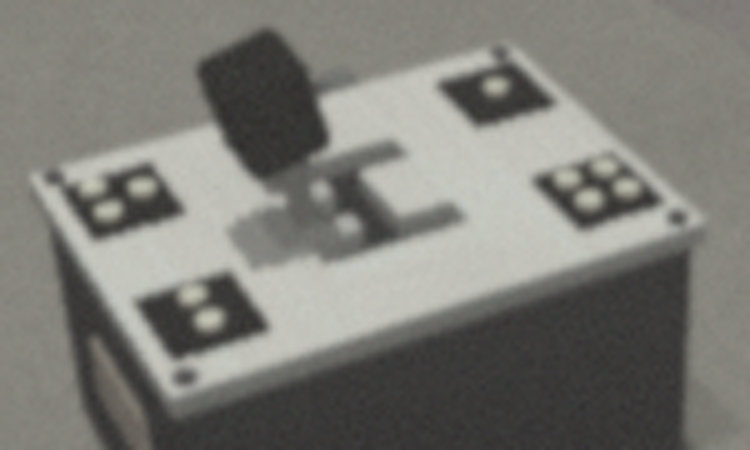

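The crops show the marks: far left 1, far right 4, near right 2, and near left 3 (scene crop 530,205; side crop 120,200). The target is the near-left slot.

```bash
cat >> h.py <<'E'
import pickle
def fit():
    from scipy.optimize import least_squares
    L=np.array([[.115,-.085],[.115,.085],[-.115,.085],[-.115,-.085]])
    W=[]
    for n,k,o,px in (("scene",4,(220,195),[(32,170),(185,440),(628,243),(437,27)]),("side",5,(175,145),[(703,230),(515,45),(35,180),(175,415)])):
        c=pickle.load(open(n+".pkl","rb")); p=(np.array(px)+.5)/k-.5+o
        W.append(at_z(c,p,.125)[:,:2])
    def T(q,L): return q[:2]+L@np.array([[np.cos(q[2]),np.sin(q[2])],[-np.sin(q[2]),np.cos(q[2])]])
    out=[least_squares(lambda q:(T(q,L)-w).ravel(),[.6,0,0]) for w in W]
    return T,L,W,out
E
python3 - <<'E'
from h import *
T,L,W,out=fit()
for o,w in zip(out,W): print(o.x,np.degrees(o.x[2]),((T(o.x,L)-w)*1000).round(1).tolist())
q=np.mean([o.x for o in out],0);print(q)
for n in("scene","side"):
    c=pickle.load(open(n+".pkl","rb"))
    k=T(q,np.array([[-.042,0]]))[0]; print(n,"knob centre px",proj(c,[[*k,.182]]))
    for nm,px in dict(scene=[("ind",(290,212)),("bottle",(316,341)),("block",(374,346))],side=[("ind",(255,278)),("spec",(309,258))])[n]:
        print(nm,at_d(c,[px]).round(3))
s=sense();print(R.from_quat(s["tool_rot"]).as_matrix().round(3))
E
```

```text
[ 0.57589264  0.13779506 -0.20672044] -11.84420865562317 [[1.2, -0.4], [-1.3, -1.2], [-0.7, 2.0], [0.7, -0.5]]
[ 0.57463029  0.13081862 -0.21007216] -12.036247885311147 [[3.4, -2.2], [-2.5, -1.5], [-2.6, -0.1], [1.7, 3.9]]
[ 0.57526147  0.13430684 -0.2083963 ]
scene knob centre px [[321.44522072 216.48068009]]
ind [[ 0.476 -0.009  0.048]]
bottle [[0.671 0.285 0.086]]
block [[0.565 0.334 0.016]]
side knob centre px [[225.21077139 166.27143065]]
ind [[ 0.475 -0.017  0.041]]
spec [[ 0.596 -0.033  0.025]]
[[ 0.914  0.406 -0.   ]
 [ 0.406 -0.914  0.001]
 [ 0.    -0.001 -1.   ]]
```

Call:
carry_out:
  deltas:
    - [0.03,-0.02,-0.01,0.03]
    - [0.09,-0.06,-0.04,0.1]
    - [0.752,-0.478,-0.09,0.4]
    - [0.752,-0.478,-0.09,0.4]
    - [0.752,-0.478,-0.09,0.4]
    - [0.752,-0.478,-0.09,0.4]
    - [0.752,-0.478,-0.09,0.4]
    - [0.752,-0.478,-0.09,0.4]
    - [0.752,-0.478,-0.09,0.4]
    - [0.752,-0.478,-0.09,0.4]
    - [0.752,-0.478,-0.09,0.4]
    - [0.752,-0.478,-0.09,0.4]
    - [0.752,-0.478,-0.09,0.4]
    - [0.752,-0.478,-0.09,0.4]
    - [0.752,-0.478,-0.09,0.4]
    - [0.752,-0.478,-0.09,0.4]
    - [0.752,-0.478,-0.09,0.4]
  fingers: 1

```text
clock: 1.52
tcp_pos: [0.4997, -0.2012, 0.2595]
tool_rot: [0.994, -0.106, -0.0, 0.0]
ft_force: [0.0, -0.3, 0.6]
opening: 0.0007
grip_force: 0.0
```

Call:
carry_out:
  deltas:
    - [-0.02,-0.04,0,0]
    - [-0.2,-0.688,0,0]
    - [-0.2,-0.688,0,0]
    - [-0.2,-0.688,0,0]
    - [-0.2,-0.688,0,0]
    - [-0.2,-0.688,0,0]
    - [-0.2,-0.688,0,0]
    - [-0.2,-0.688,0,0]
    - [-0.2,-0.688,0,0]
    - [-0.2,-0.688,0,0]
    - [-0.2,-0.688,0,0]
    - [-0.2,-0.688,0,0]
    - [-0.2,-0.688,0,0]

```text
clock: 2.6
tcp_pos: [0.4746, 0.1557, 0.2596]
tool_rot: [0.994, -0.106, -0.0, 0.0]
ft_force: [0.0, -0.5, -0.5]
opening: 0.0
grip_force: 0.0
```

Run:
```python
from h import *
c=read_camera("wrist"); pickle.dump(c,open("wrist.pkl","wb"))
cv2.imwrite("pics/w.png",c["color"][:,:,::-1]); print(c["xyz"],R.from_quat(c["attitude"]).as_matrix().round(2).tolist())
T,L,W,o=fit(); q=np.mean([a.x for a in o],0)
P=np.c_[T(q,L),np.full(4,.125)]; print("corners FR FL NL NR",proj(c,P).round())
print(proj(c,[[*T(q,np.array([[-.042,0]]))[0],.182]]).round(), sense()["tcp_pos"])
```

```text
[0.55353601 0.13968668 0.43056222] [[-0.21, -0.94, -0.28], [-0.98, 0.2, 0.06], [-0.0, 0.28, -0.96]]
corners FR FL NL NR [[381. -34.]
 [189. -33.]
 [206. 216.]
 [365. 216.]]
[[286. 150.]] [0.47468938 0.15554879 0.25960922]
```

View pics/w.png

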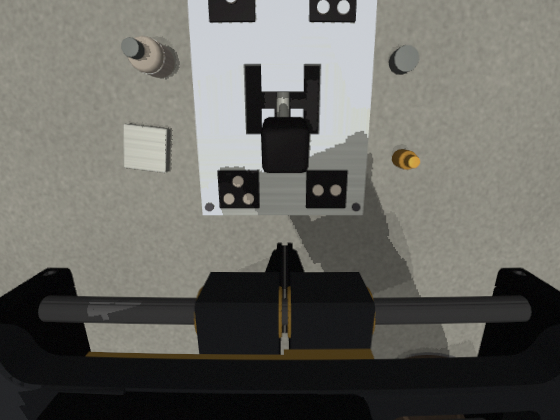

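The wrist view shows the plate's near corners at (203,214) and (364,214), within 3 px of the prediction. The 3-stud plate at (238,190) is near left, and the knob at (286,145) is straight ahead of the fingers.

Call:
carry_out:
  deltas:
    - [0,-0.004,0.03,0]
    - [0,-0.004,0.09,0]
    - [0,-0.004,0.14,0]
    - [0,-0.004,0.163,0]
    - [0.02,-0.004,0.163,0]
    - [0.04,-0.004,0.163,0]
    - [0.06,-0.004,0.163,0]
    - [0.08,-0.004,0.163,0]
    - [0.09,-0.004,0.163,0]
    - [0.1,-0.004,0.163,0]
    - [0.11,-0.004,0.163,0]
    - [0.12,-0.004,0.163,0]
    - [0.125,-0.004,0.163,0]
    - [0.13,-0.004,0.163,0]
    - [0.135,-0.004,0.163,0]
    - [0.14,-0.004,0.163,0]
    - [0.145,-0.004,0.163,0]
    - [0.145,-0.004,0.163,0]

```text
clock: 4.15
tcp_pos: [0.5461, 0.1438, 0.1781]
tool_rot: [0.994, -0.105, 0.0, 0.0]
ft_force: [-1.3, 0.7, 1.1]
opening: 0.0006
grip_force: 1.0
```

```bash
cat >> h.py <<'E'
G=np.array([.577,.1355]);ex=np.array([.978,-.208]);ey=np.array([.208,.978])
def sel(p): d=np.array(p)[:2]-G; return (np.array([d@ex,d@ey])*1000).round(1)
def look(name,f):
    c=read_camera(name); s=sense(); print("tcp sel",sel(s["tcp_pos"]),s["tcp_pos"][2].round(4),"F",s["ft_force"].round(1)); 
    # knob: black pixels with depth near z 0.17-0.215
    d=c["depth"]; v,u=np.nonzero(d>0); P=R.from_quat(c["attitude"]).apply(ray(c,np.c_[u,v])*d[v,u][:,None])+c["xyz"]
    S=np.c_[(P[:,:2]-G)@ex,(P[:,:2]-G)@ey,P[:,2]]; m=(S[:,2]>.195)&(S[:,2]<.216)&(abs(S[:,0])<.09)&(abs(S[:,1])<.09)
    col=c["color"][v,u].max(1); m&=col<90
    print(name,m.sum(),"top pts sel min/mean/max",(S[m].min(0)*1000).round(),(S[m].mean(0)*1000).round(1),(S[m].max(0)*1000).round())
    if f: cv2.imwrite("pics/"+f,c["color"][:,:,::-1])
    return c
E
python3 - <<'E'
from h import *
look("wrist","w2.png")
E
```

```text
tcp sel [-32.1   1.7] 0.1781 F [-1.5  1.   2. ]
wrist 5211 top pts sel min/mean/max [-22. -19. 195.] [ -1.2  -1.  208.8] [ 15.  17. 216.]
```

View pics/w2.png

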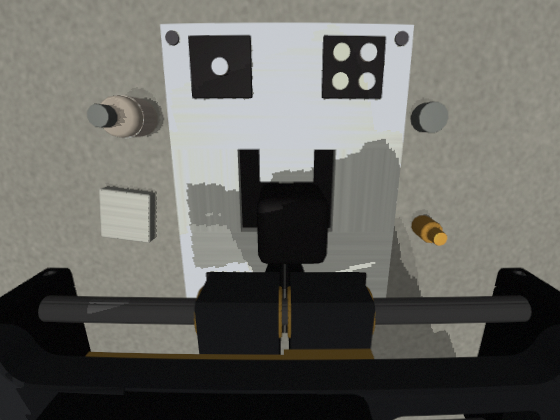

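The wrist view shows the knob (292,225) nearly upright, about 3 mm short of the passage's centre. One small nudge more.

Call:
carry_out:
  deltas:
    - [0.002,0,0,0]
    - [0.004,0,0,0]
    - [0.006,0,0,0]
    - [0.006,0,0,0]

```text
clock: 4.53
tcp_pos: [0.5487, 0.1432, 0.1781]
tool_rot: [0.994, -0.105, -0.0, 0.0]
ft_force: [-1.1, 0.6, 2.3]
opening: 0.0004
grip_force: 1.3
```

Run:
```python
from h import *
look("wrist","");look("scene","")
```

```text
tcp sel [-29.3   1.7] 0.1781 F [-2.3  0.7  1.8]
wrist 5175 top pts sel min/mean/max [-19. -19. 195.] [  1.4  -1.  208.9] [ 18.  17. 216.]
tcp sel [-29.3   1.7] 0.1781 F [-2.5 -0.2  1.5]
scene 478 top pts sel min/mean/max [-41. -18. 195.] [ -4.3   4.7 206.2] [ 16.  18. 216.]
```

Call:
carry_out:
  deltas:
    - [-0.02,0,0,0]
    - [-0.06,0,0,0]
    - [-0.06,0.06,0,0]
    - [-0.06,0.123,0,0]
    - [0,0.123,0,0]
    - [0.059,0.123,0,0]
    - [0.059,0.123,0,0]
    - [0.059,0.1,0,0]
    - [0.059,0.08,0,0]
    - [0.059,0.065,0,0]
    - [0.059,0.055,0,0]
    - [0.059,0.045,0,0]
    - [0.059,0.035,0,0]
    - [0.059,0.025,0,0]
    - [0.059,0.015,0,0]
    - [0.059,0.005,0,0]
    - [0.059,0,0,0]
    - [0.059,-0.005,0,0]
    - [0.059,-0.005,0,0]

```text
clock: 6.22
tcp_pos: [0.5779, 0.1399, 0.1779]
tool_rot: [0.994, -0.105, -0.0, 0.0]
ft_force: [-0.8, -1.7, 0.2]
opening: 0.0001
grip_force: 0.7
```

Run:
```python
from h import *
look("wrist","w3.png");look("scene","s3.png")
```

```text
tcp sel [0.  4.3] 0.1779 F [-0.4 -0.9 -0.5]
wrist 2356 top pts sel min/mean/max [  1.  -4. 195.] [ 13.2  24.6 205.2] [ 18.  49. 216.]
tcp sel [0.1 4.2] 0.1779 F [-0.5 -0.3  0.5]
scene 328 top pts sel min/mean/max [-18.  -3. 195.] [  6.   30.2 204.5] [ 16.  51. 215.]
```

View pics/w3.png

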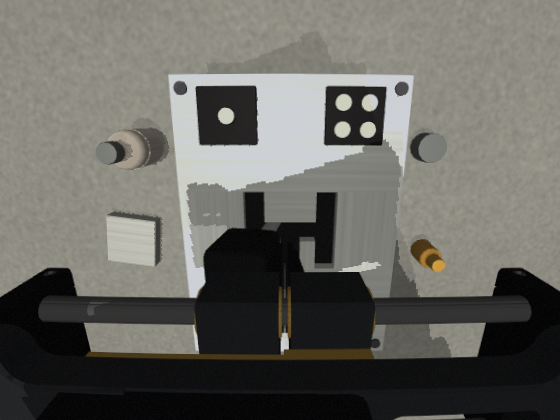

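The knob (240,250) is about halfway along. Keep pushing left.

Call:
carry_out:
  deltas:
    - [0,-0.005,0,0]
    - [0,-0.01,0,0]
    - [0,-0.015,0,0]
    - [0,-0.02,0,0]
    - [0,-0.023,0,0]
    - [0,-0.025,0,0]
    - [0,-0.025,0,0]

```text
clock: 6.9
tcp_pos: [0.5807, 0.152, 0.1781]
tool_rot: [0.994, -0.105, 0.0, 0.0]
ft_force: [0.1, -1.5, -0.2]
opening: 0.0005
grip_force: 0.7
```

Run:
```python
from h import *
look("wrist","");look("scene","")
```

```text
tcp sel [ 0.2 16.8] 0.1781 F [-0.4 -1.8 -1. ]
wrist 2290 top pts sel min/mean/max [  0.   8. 195.] [ 12.7  37.1 203.8] [ 18.  62. 216.]
tcp sel [ 0.2 16.7] 0.1782 F [-0.5 -2.  -1.1]
scene 341 top pts sel min/mean/max [-16.  10. 195.] [  5.6  41.3 203.1] [ 16.  63. 216.]
```

Call:
carry_out:
  deltas:
    - [0,-0.004,0,0]
    - [0,-0.008,0,0]
    - [0,-0.011,0,0]
    - [0,-0.013,0,0]
    - [0,-0.013,0,0]

```text
clock: 7.42
tcp_pos: [0.582, 0.1582, 0.178]
tool_rot: [0.994, -0.105, -0.0, 0.0]
ft_force: [-0.6, -2.6, -1.1]
opening: 0.0004
grip_force: 1.0
```

Run:
```python
from h import *
look("wrist","");look("scene","")
```

```text
tcp sel [ 0.2 23.2] 0.1781 F [-0.6 -1.8 -0.7]
wrist 2294 top pts sel min/mean/max [ -2.  15. 195.] [ 12.2  43.6 202.8] [ 18.  69. 216.]
tcp sel [ 0.2 23.2] 0.1781 F [ 0.6 -1.7 -0.3]
scene 342 top pts sel min/mean/max [-17.  14. 195.] [  5.4  47.  202.2] [ 17.  69. 216.]
```

Call:
carry_out:
  deltas:
    - [0,-0.002,0,0]
    - [0,-0.002,0,0]
    - [0,0.02,0,0]
    - [0,0.06,0,0]
    - [0.05,0.06,0,0]
    - [0.1,0.06,0,0]
    - [0.1,0.06,0.01,0]
    - [0.1,0.02,0.02,0]
    - [0.1,-0.044,0.02,0]
    - [0.1,-0.044,0.02,0]
    - [0.1,-0.044,0.02,0]

```text
clock: 8.43
tcp_pos: [0.6351, 0.1701, 0.1678]
tool_rot: [0.995, -0.104, -0.0, -0.0]
ft_force: [0.2, -0.4, 0.1]
opening: 0.0004
grip_force: 0.0
```

Run:
```python
from h import *
look("wrist","w4.png");look("scene","")
```

```text
tcp sel [49.8 45.1] 0.1679 F [-0.6  0.4  0.3]
wrist 621 top pts sel min/mean/max [ 10.  37. 195.] [ 50.8  47.  202.9] [ 63.  57. 216.]
tcp sel [49.9 44.6] 0.1681 F [0.5 0.3 0.4]
scene 66 top pts sel min/mean/max [ 51.  36. 195.] [ 58.7  49.2 204.6] [ 61.  57. 215.]
```

View pics/w4.png

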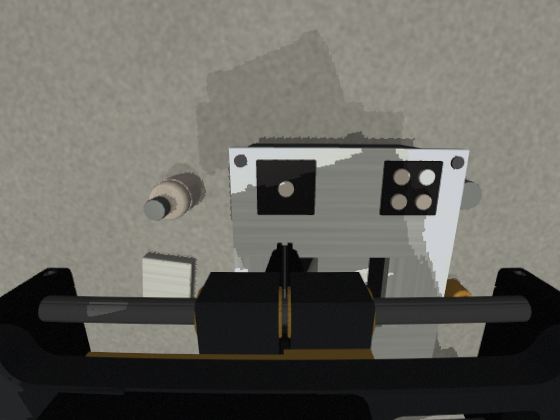

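The fingers (285,260) are on the far side of the knob, in line with the left column. Now pushing towards the robot.

Call:
carry_out:
  deltas:
    - [-0.02,0,0,0]
    - [-0.035,0,0,0]
    - [-0.045,0,0,0]
    - [-0.055,0,0,0]
    - [-0.065,0,0,0]
    - [-0.075,0,0,0]
    - [-0.08,0,0,0]
    - [-0.08,0,0,0]

```text
clock: 9.2
tcp_pos: [0.5959, 0.1777, 0.1684]
tool_rot: [0.994, -0.105, 0.0, 0.0]
ft_force: [1.7, -0.9, 1.4]
opening: 0.0002
grip_force: 0.9
```

Run:
```python
from h import *
look("side","");look("scene","")
```

```text
tcp sel [ 9.9 45.2] 0.1682 F [ 1.3 -0.5  1.8]
side 223 top pts sel min/mean/max [-41.  29. 195.] [-13.6  40.1 201.4] [ 21.  62. 216.]
tcp sel [10.  45.2] 0.1681 F [1.7 0.  1.3]
scene 90 top pts sel min/mean/max [  6.  38. 195.] [ 17.4  50.5 204.8] [ 21.  58. 216.]
```

Call:
carry_out:
  deltas:
    - [-0.008,0,0,0]
    - [-0.016,0,0,0]
    - [-0.022,0,0,0]
    - [-0.026,0,0,0]
    - [-0.028,0,0,0]
    - [-0.028,0,0,0]

```text
clock: 9.8
tcp_pos: [0.5823, 0.1805, 0.168]
tool_rot: [0.994, -0.105, -0.0, 0.0]
ft_force: [1.7, -1.1, -0.9]
opening: 0.0003
grip_force: 0.7
```

Call:
carry_out:
  deltas:
    - [-0.003,0,0,0]
    - [-0.006,0,0,0]
    - [-0.006,0,0,0]

```text
clock: 10.05
tcp_pos: [0.5795, 0.1811, 0.1681]
tool_rot: [0.994, -0.105, -0.0, 0.0]
ft_force: [2.2, -0.3, -1.5]
opening: 0.0005
grip_force: 0.8
```

Call:
carry_out:
  deltas:
    - [-0.003,0,0,0]
    - [-0.006,0,0,0]
    - [-0.006,0,0,0]

```text
clock: 10.3
tcp_pos: [0.5777, 0.1815, 0.1682]
tool_rot: [0.994, -0.105, 0.001, -0.0]
ft_force: [7.4, -1.7, -4.9]
opening: 0.0009
grip_force: 3.2
```

Force jumped as expected at the slot end (TCP x is about -9 mm). One firm small nudge to confirm, then retreat and look.

Call:
carry_out:
  deltas:
    - [-0.002,0,0,0]
    - [-0.004,0,0,0]
    - [-0.004,0,0,0]

```text
clock: 10.55
tcp_pos: [0.577, 0.1817, 0.1683]
tool_rot: [0.994, -0.105, 0.003, -0.0]
ft_force: [13.4, -2.7, -6.3]
opening: 0.0008
grip_force: 5.8
```

Call:
carry_out:
  deltas:
    - [0.01,0,0,0]
    - [0.05,0,0,0]
    - [0.1,0,0,0]
    - [0.16,0,0,0]
    - [0.16,0,-0.08,0]
    - [0.16,0,-0.16,0]
    - [0.16,0.08,-0.24,0]
    - [0.16,0.16,-0.24,0]
    - [0.16,0.24,-0.24,0]
    - [0.16,0.32,-0.24,0]
    - [0.16,0.4,-0.24,0]
    - [0.16,0.4,-0.24,0]

```text
clock: 11.55
tcp_pos: [0.6097, -0.0351, 0.2883]
tool_rot: [0.994, -0.107, -0.001, 0.0]
ft_force: [0.2, 0.3, 0.4]
opening: 0.0002
grip_force: 0.0
```

Run:
```python
from h import *
c=look("side","s5.png");d=look("scene","s6.png")
a=cv2.resize(cv2.imread("pics/s5.png")[130:250,160:330],None,fx=2.3,fy=2.3,interpolation=2);b=cv2.resize(cv2.imread("pics/s6.png")[190:390,210:410],(390,390),interpolation=2)
o=np.zeros((390,790,3),np.uint8);o[:a.shape[0],:a.shape[1]]=a;o[:,400:]=b;cv2.imwrite("pics/end.png",o)
```

```text
tcp sel [  67.6 -158.5] 0.2883 F [ 0.1 -0.3 -0.4]
side 96 top pts sel min/mean/max [-61.  31. 195.] [-42.9  39.8 198.3] [-28.  62. 204.]
tcp sel [  67.7 -156.5] 0.2882 F [0.6 0.9 0. ]
scene 202 top pts sel min/mean/max [-59.  35. 195.] [-39.   48.6 198.3] [-26.  70. 204.]
```

View pics/end.png

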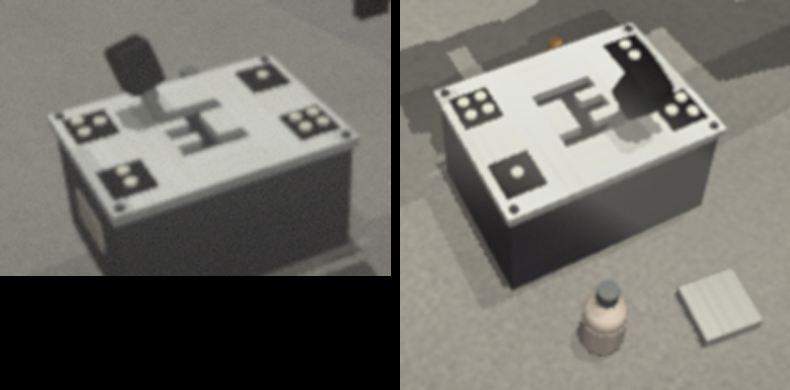

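Both views show the lever in the near-left slot, beside the three-stud plate: side view (135,65), scene view (640,90). The bystanders I can see haven't moved, and the arm is clear.

```bash
python3 -c "from plant import *; print(job_done())"
```

```text
the job is handed in; nothing more can be done
None
```

The lever is fully home in the near-left slot, the one with the three-stud plate. I only pushed it, and it went into no other marked slot on the way; the job is handed in.

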